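# Find the spacer that fits the mount's gap

### The arm

A 6-joint arm with a two-finger parallel gripper is mounted at the origin on a cart in front of the work surface, level with it; the furniture and walls round the work are solid. World frame = base frame: x ahead of the robot, y to its left, z up, the work surface at z = 0. Lengths are in mm, angles in rad, forces in N, time in s.
With the tool pointing down it reaches from about 350 to 775 mm from the base axis. Payload 7.3 kg.
Tool frame: the origin (TCP) lies at the very end of the fingers, on their centre line; the grasp point (between the pads) lies 19 mm behind it; z points along the fingers, x is the direction in which the jaws open and shut, and the axes are right-handed (so a half turn about z gives the same grasp; the last joint's range is limited). The gripper opens to 92 mm and grips with 3 to 60 N. Pads are 19 mm wide; open, the fingers measure 130 mm over their backs; the gripper's body (75 mm by 190 mm) begins 47 mm behind the grasp point.
Start: joints at [1.186, 0.342, 1.524, -0, 1.275, -0.146], TCP at [124.166, 510.125, 226.741] pointing down, gripper open.
Joint ranges: [-2.53, 2.53], [-0.77, 2.02], [0.04, 2.7], [-1, 4.14], [0.28, 2.66], [-3.11, 3.11]. Speed limits (rad/s): [2.57, 2.57, 3.14, 3.14, 3.14, 3.14].

### API

Orientations are given as [roll, pitch, yaw] about the fixed x, y, z axes, in that order (R = Rz(yaw) Ry(pitch) Rx(roll)).
In Python, from plant import bot, capture, camera_params gives the robot as it stands.
- The arm moves only by the shell command python3 -m jog 'ROWS' [OPENING]. ROWS is a JSON object of lists of equal length, an entry for each row: "xyz": the shift along the world's x, y, z as a fraction of full scale, a list of three; "angular": the turn, a rotation vector about the world's x, y, z as a fraction of full scale, a list of three. In form: {"xyz": [[x, y, z], ...], "angular": [[wx, wy, wz], ...]}. A call has 1 to 10 rows; each row shifts and turns the pose as measured when the row begins; what a row does not reach is not made up. Full scale, the value 1, is 2 cm for a shift and 6 degrees for a turn. A row lasts 1/10 s, in which the tool goes at most 50 mm and 8.59 degrees, less where a joint would pass 70% of its speed; a pose out of reach is approached as far as the arm can. A call with a number of a shift or a turn outside -1 to 1 is refused whole. A call with a gripper value outside its range is refused whole. OPENING is the closure, from -1 (fully open) to 1 (shut), set as the call begins (- or left out, the last holds). The fingers move at their own pace and stop on an object; the grip force is fixed at half the most. Time passes only in rows, so rows that do not move let the fingers close. It gives the time, the measured TCP pose, the force and the opening at its end, in the units of the state.
- bot.get_obs(): the state, without advancing time (a new reading comes with each control period).
- capture(name): name is "scene" or "top" or "wrist"; returns the picture (480x640x3 uint8, red, green, blue); there is no depth.
- camera_params(name): a dict with "fx", "fy", "cx", "cy" (pixels), "rvec" (rotation vector, rad) and "tvec" (3), from world to camera coordinates, as OpenCV has them. Camera axes: x right, y down, z forward; pixel columns grow to the right and rows downward; lengths in mm; the calibration is good to about 2 mm. The wrist camera is an equidistant fisheye: a pixel r from the principal point sees the ray r / f radians off the axis. A picture is of the moment at which its call begins: read the wrist's pose just before it. camera_params takes no time and is no camera call; for the wrist camera it gives the pose at the moment of the call.
- bot.close_job(): hands the job in, once; it reports no verdict.
The state is a dict: "time": time; "joint_positions": joint angles; "dq": joint speeds; "tau": joint torques, N m; "tool_pos": TCP position; "tcp_rot": TCP orientation; "contact_force": force on the tool from outside, world axes, zero at the start; "moment": the same for the moment, N m; "grip_width": finger opening in mm.
Only numpy, scipy, OpenCV 4.12 (cv2) and the standard library are available. Lean on these libraries where they do the work, as an engineer would, in place of code of your own. Each camera call takes 0.05 s, during which the arm holds its last target.

### The job

The jaws of the instrument mount have been set to a width that nobody wrote down. Try the spacer blocks in the gap until you find the one that slides in snugly (the thickest that goes in), and leave it upright, fully down on the gap's floor and roughly centred lengthwise between the jaws. Leave the other two spacers standing upright on the worktop, and do not push the beaker, jug, tape roll or timer about.

Things in the scene. Friction and masses are not known exactly. Their poses are not given: they have to be found in the camera images.
- spacer_thin: spacer block thin: plain aluminium block standing upright on the worktop, 80 mm long (its x), 18 mm thick (its y), 80 mm high (its z); origin at the centre of its underside; about 0.24 kg. Grasp it across its thickness, by the upper 30 mm.
- spacer_middle: spacer block middle: plain aluminium block standing upright on the worktop, 80 mm long (its x), 24 mm thick (its y), 80 mm high (its z); origin at the centre of its underside; about 0.3 kg. Grasp it across its thickness, by the upper 30 mm.
- spacer_thick: spacer block thick: plain aluminium block standing upright on the worktop, 80 mm long (its x), 30 mm thick (its y), 80 mm high (its z); origin at the centre of its underside; about 0.36 kg. Grasp it across its thickness, by the upper 30 mm.
- mount: fixed instrument mount: dark base plate 240x116 mm, 6 mm thick; on its front end two aluminium jaws with a gap between, tops at z = 56 mm; behind them a closed grey housing 67 mm high. Origin on the worktop under the middle of the gap; x runs along the gap (to the housing), y across it, z up. The gap is centred on y = 0, reaches from x = -45 to +45 mm and is open above and in front.
- gap_mouth (a point): middle of the gap, level with the jaws' tops (56 mm up). The gap is one of three, not known which: 19.5 mm wide, floor 26 mm above the worktop; 25.5 mm wide, floor 21 mm; 31.5 mm wide, floor 16 mm (for the 18, 24, 30 mm spacer). The mouth has a lead-in 1.5 mm wider each side, 8 mm deep. Too thick a spacer stops on the jaws' tops; too thin a one has 7 mm of play or more.
- housing_top (a point): middle of the housing's top; the housing reaches from 48 to 164 mm behind the gap's middle along the mount's x and is 108 mm wide
- beaker: clear glass beaker, 72 mm across, 95 mm high; a bystander; origin at the centre of its underside
- pitcher: white measuring jug with a handle, 112x155 mm, 206 mm high; a bystander; origin at the centre of its underside
- tape_roll: roll of tape lying flat, 86 mm across, 20 mm high; a bystander; origin at the centre of its underside
- timer: flat pale bench timer, 65x65 mm, 18 mm high; a bystander; origin at the centre of its underside
Not all that is in view belongs to the job. Leave any blue look-alike of the spacer_thick alone.

How it is judged:
By the outcome, as a careful person would: the job done as asked, in the order asked, and still so for the second after the job is handed in, with the robot touching nothing.
It also fails if it takes over 67 s, if anything falls off the work surface, if the arm or the gripper's body presses on something with over 40 N, if the wrist force passes 120 N, or if a joint passes its speed limit or range.

## Working session

There is one attempt and no reset: what is moved stays moved. The work goes in short steps, Python scripts to look and compute and a shell command to move; the robot and the scene stay as the last step left them, time stands still between calls to the robot, and variables do not carry over. Pictures are saved under pics/ and viewed, and the job is handed in when it is done.

```bash
ls; mkdir -p pics; python3 - <<'E'
from plant import bot,capture,camera_params
import cv2
o=bot.get_obs();print(o)
for n in("scene","top","wrist"):
    print(n,camera_params(n))
    cv2.imwrite(f"pics/{n}0.png",capture(n)[:,:,::-1])
E
```

```text
pics
{'time': 0.0, 'joint_positions': array([ 1.18602995e+00,  3.42733536e-01,  1.52501300e+00,  7.29914566e-06,
        1.27540848e+00, -1.46014655e-01]), 'dq': array([-0.00011973, -0.00012596,  0.00095244, -0.00039616, -0.00044015,
       -0.00016204]), 'tau': array([-3.14545950e-04, -4.31237483e+01, -2.44217420e+01,  7.16686388e-02,
        5.59272605e-02, -9.94235324e-05]), 'tool_pos': array([123.98593795, 509.72916152, 226.04075876]), 'tcp_rot': array([-3.14135843e+00,  1.54472149e-03,  1.33204266e+00]), 'contact_force': array([-0.17176394,  0.12166353, -0.80080319]), 'moment': array([-1.72043783e-02, -6.42269135e-05, -4.28970899e-02]), 'grip_width': 91.97056708639842}
scene {'fx': 562.0274175787722, 'fy': 562.0274175787722, 'cx': 318.2615692801542, 'cy': 241.22351292278861, 'rvec': array([ 2.01766146, -0.50653995,  0.31272994]), 'tvec': array([-527.60429644,  141.7497231 , 1463.02613888])}
top {'fx': 464.9363838561872, 'fy': 464.9363838561872, 'cx': 318.63182285523595, 'cy': 234.8288373045295, 'rvec': array([ 2.10334555, -2.10467677,  0.24098986]), 'tvec': array([ -72.03861442,  560.00342949, 1195.53368569])}
wrist {'fx': 371.64829954431775, 'fy': 371.64829954431775, 'cx': 316.3324385374605, 'cy': 240.3999313239124, 'rvec': array([-2.28219923, -1.79230352, -0.2606701 ]), 'tvec': array([-523.89455721,  -35.48654966,  390.19392042])}
```

View pics/scene0.png

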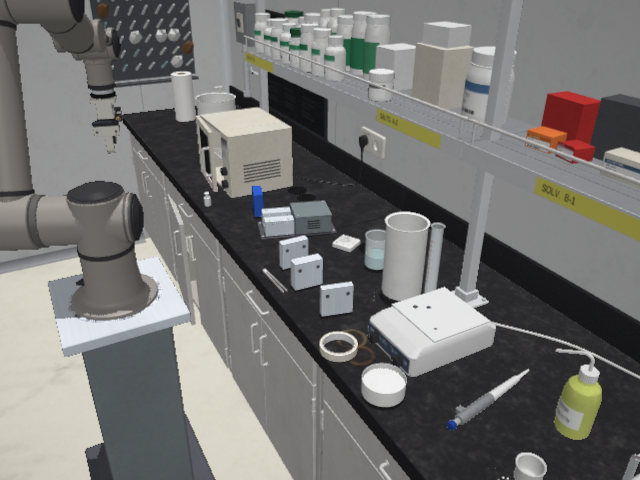

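View pics/top0.png

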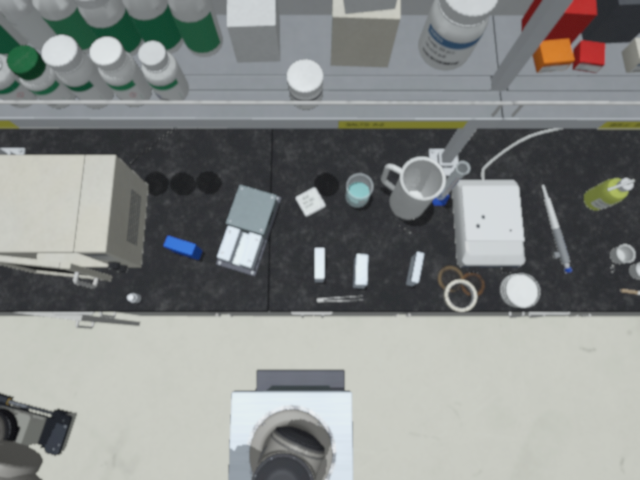

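View pics/wrist0.png

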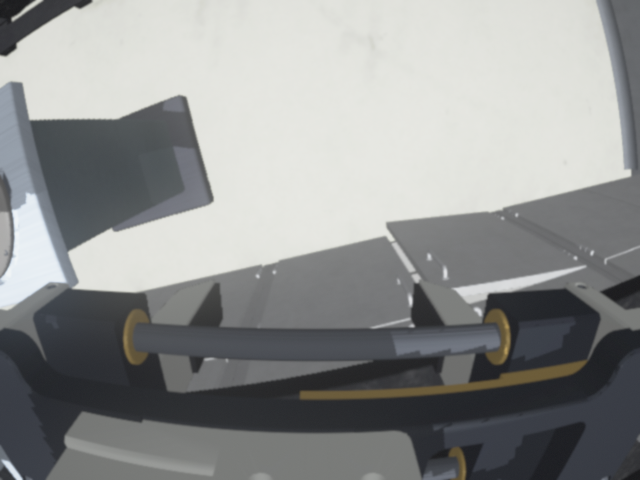

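```bash
cat > h.py <<'E'
import numpy as np,cv2
from plant import bot,capture,camera_params
def cast(n,uv,z,P=None):
    P=P or camera_params(n);R=cv2.Rodrigues(P['rvec'])[0]
    uv=np.atleast_2d(uv).astype(float)
    d=np.c_[(uv[:,0]-P['cx'])/P['fx'],(uv[:,1]-P['cy'])/P['fy'],np.ones(len(uv))]
    if n=='wrist':
        r=np.hypot(d[:,0],d[:,1]);d=np.c_[d[:,:2]/np.maximum(r,1e-9)[:,None]*np.sin(r)[:,None],np.cos(r)]
    d=d@R;c=-R.T@np.array(P['tvec'])
    return c+d*((z-c[2])/d[:,2])[:,None]
E
python3 - <<'E'
import cv2,numpy as np
from h import *
im=cv2.imread('pics/top0.png')
c=im[165:315,150:450];cv2.imwrite('pics/topcrop.png',cv2.resize(c,None,fx=2.6,fy=2.6,interpolation=cv2.INTER_CUBIC))
g=cv2.inRange(im,(150,150,150),(255,255,255))
n,l,s,ce=cv2.connectedComponentsWithStats(g[180:312,150:520])
for i in range(1,n):
    if s[i,4]>60: print(s[i]+[150,180,0,0,0],ce[i]+[150,180], cast('top',ce[i]+[150,180],80)[0])
im=cv2.imread('pics/scene0.png');cv2.imwrite('pics/scrop.png',cv2.resize(im[170:330,230:430],None,fx=3.7,fy=3.7,interpolation=cv2.INTER_CUBIC))
E
```

```text
[400 180  46  21 461] [420.69414317 190.55531453] [ 680.15735605 -351.3177099    80.        ]
[ 457  180   63   85 4984] [489.78832263 221.45786517] [ 592.94641598 -533.08822018   80.        ]
[296 188  29  28 501] [310.03792415 201.19560878] [649.83330963 -49.09167204  80.        ]
[217 226  23  35 464] [228.17887931 243.05818966] [533.76303098 168.13411292  80.        ]
[232 232  30  36 682] [246.6202346  249.31964809] [516.79238582 118.57027316  80.        ]
[314 248  11  31 334] [319.01497006 262.95808383] [480.12987142 -73.26704491  80.        ]
[411 252  13  31 240] [417.15833333 267.05416667] [ 469.10790176 -331.46461473   80.        ]
[355 254  13  31 386] [361.10880829 269.24093264] [ 463.37882551 -183.8325732    80.        ]
[502 274  18  33 424] [512.43632075 288.51415094] [ 412.52367677 -577.17524393   80.        ]
[445 280  32  32 313] [460.60063898 295.41533546] [ 394.70566427 -440.73648916   80.        ]
```

View pics/topcrop.png

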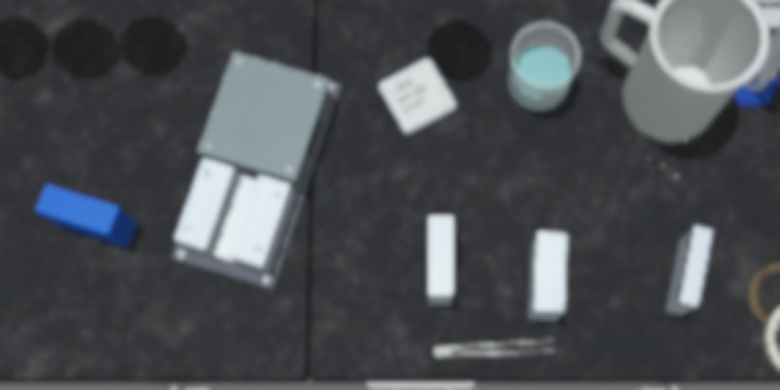

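View pics/scrop.png

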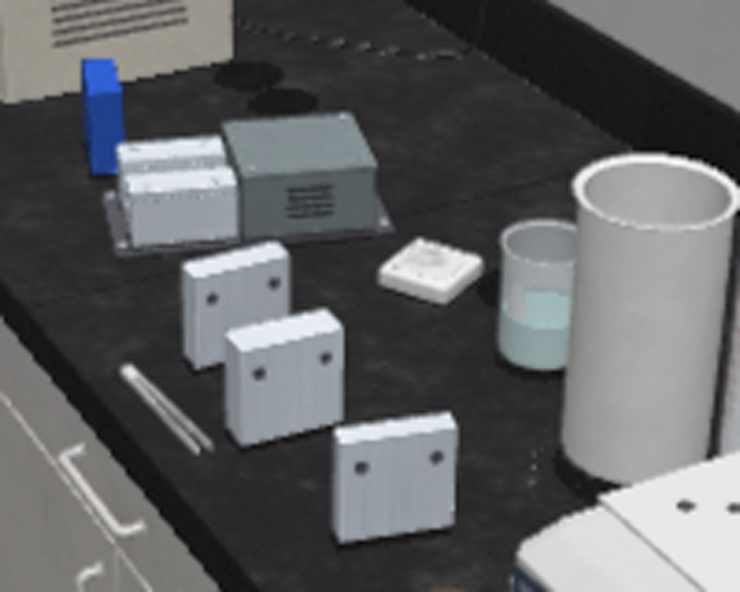

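```bash
python3 - <<'E'
from h import *
P=camera_params('wrist');R=cv2.Rodrigues(P['rvec'])[0];print('cam c',-R.T@P['tvec'],'fwd',R[2],'imgx',R[0])
P=camera_params('top');R=cv2.Rodrigues(P['rvec'])[0];print('top c',-R.T@P['tvec'])
im=cv2.imread('pics/top0.png');hsv=cv2.cvtColor(im,cv2.COLOR_BGR2HSV)
S=4
big=cv2.resize(im,None,fx=S,fy=S,interpolation=cv2.INTER_CUBIC)
g=big.min(axis=2)
for nm,(x0,y0,x1,y1),z in (('L',(305,240,335,290),80),('M',(345,245,378,295),80),('R',(400,245,432,290),80),('J1',(212,222,236,268),56),('J2',(228,222,270,275),56)):
  for th in (175,195,205):
    m=np.zeros_like(g);m[y0*S:y1*S,x0*S:x1*S]=(g[y0*S:y1*S,x0*S:x1*S]>th)*255
    cs=cv2.findContours(m,0,1)[0]
    if not cs: continue
    c=max(cs,key=cv2.contourArea);r=cv2.minAreaRect(c)
    b=(cv2.boxPoints(r)+.5)/S-.5
    w=cast('top',b,z)[:,:2]
    e=np.array([w[1]-w[0],w[2]-w[1]]);L=np.linalg.norm(e,axis=1);k=L.argmax()
    print(nm,th,'ctr',w.mean(0).round(1),'size',L.round(1),'longdir',np.degrees(np.arctan2(e[k][1],e[k][0])).round(1),'px',b.mean(0).round(1))
E
```

```text
cam c [ 49.03969741 527.62302184 383.77541678] fwd [ 0.27750257 -0.06823894 -0.95829837] imgx [ 2.37145680e-01  9.71473969e-01 -5.04874421e-04]
top c [ 279.45156275  -68.06664086 1290.49136111]
L 175 ctr [480.7 -73.6] size [25.2 81.3] longdir 179.8 px [319.1 262.9]
L 195 ctr [480.6 -73.6] size [78.6 22.6] longdir 0.0 px [319.1 262.9]
L 205 ctr [480.6 -73.6] size [21.2 77.3] longdir 179.8 px [319.1 262.9]
M 175 ctr [ 464.5 -184. ] size [81.  31.1] longdir -2.0 px [361.2 268.9]
M 195 ctr [ 464.4 -183.9] size [78.4 29.2] longdir -2.5 px [361.1 268.9]
M 205 ctr [ 464.4 -183.8] size [77.1 26.8] longdir -2.5 px [361.1 268.9]
R 175 ctr [ 469.7 -331.7] size [79.6 18.6] longdir -13.8 px [417.2 266.9]
R 195 ctr [ 469.9 -331.7] size [76.5 15.6] longdir -13.5 px [417.2 266.9]
R 205 ctr [ 469.7 -331.7] size [74.1 13.7] longdir -13.5 px [417.2 266.9]
J1 175 ctr [539.5 172.8] size [91.3 35.3] longdir -16.9 px [228.2 242.9]
J1 195 ctr [539.7 173.1] size [88.7 32.7] longdir -16.3 px [228.1 242.9]
J1 205 ctr [539.7 173. ] size [86.8 30.9] longdir -16.4 px [228.1 242.8]
J2 175 ctr [522.2 122.4] size [95.9 53.2] longdir -16.7 px [246.5 249.2]
J2 195 ctr [522.3 122.4] size [93.3 50.4] longdir -16.5 px [246.5 249.2]
J2 205 ctr [522.2 122.6] size [91.4 48.9] longdir -16.5 px [246.5 249.2]
```

```bash
python3 -m jog '{"xyz":[[1,-0.9,0],[1,-0.9,0],[1,-0.9,0],[1,-0.9,0],[1,-0.9,0],[1,-0.9,0],[1,-0.9,0],[1,-0.9,0],[1,-0.9,0],[1,-0.9,0]],"angular":[[0,0,0],[0,0,0],[0,0,0],[0,0,0],[0,0,0],[0,0,0],[0,0,0],[0,0,0],[0,0,-0.25],[0,0,-0.25]]}' -- -1 || python3 -m jog --help
```

```text
invalid input: not JSON, or not a number
invalid input: not JSON, or not a number
```

```bash
python3 -m jog '{"xyz":[[1,-0.9,0],[1,-0.9,0],[1,-0.9,0],[1,-0.9,0],[1,-0.9,0],[1,-0.9,0],[1,-0.9,0],[1,-0.9,0],[1,-0.9,0],[1,-0.9,0]],"angular":[[0,0,0],[0,0,0],[0,0,0],[0,0,0],[0,0,0],[0,0,0],[0,0,0],[0,0,0],[0,0,-0.25],[0,0,-0.25]]}' -1
```

```text
time: 1.15
tool_pos: [327.1, 323.0, 223.6]
tcp_rot: [-3.139, 0.005, 1.285]
contact_force: [0.0, 0.4, 0.3]
grip_width: 91.6
```

```bash
python3 -m jog '{"xyz":[[1,-0.9,0],[1,-0.9,0],[1,-0.9,0],[1,-0.9,0],[1,-0.9,0],[1,-0.9,0],[1,-0.9,0],[1,-0.9,0],[1,-0.9,0],[1,-0.6,0]],"angular":[[0,0,0],[0,0,0],[0,0,0],[0,0,0],[0,0,0],[0,0,0],[0,0,0],[0,0,0],[0,0,0],[0,0,0]]}' && python3 - <<'E'
from h import *
print(bot.get_obs()['tool_pos'])
im=capture('wrist')[:,:,::-1]
cv2.imwrite('pics/w1.png',im)
cv2.imwrite('pics/w1c.png',cv2.resize(im[100:330,180:460],None,fx=2.6,fy=2.6,interpolation=cv2.INTER_CUBIC))
E
```

```text
time: 2.15
tool_pos: [533.3, 139.3, 221.4]
tcp_rot: [-3.134, 0.008, 1.282]
contact_force: [-0.6, 0.1, 0.5]
grip_width: 92.2
[533.25044552 139.27877621 221.37251574]
```

View pics/w1c.png

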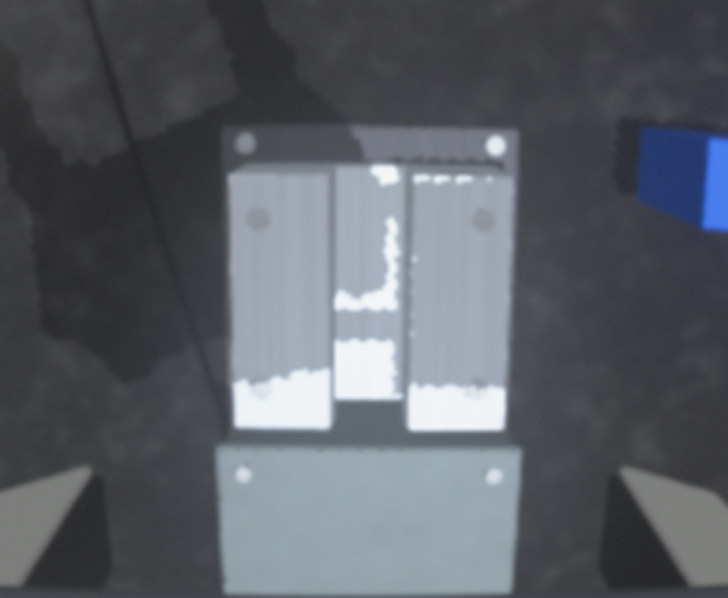

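```bash
python3 - <<'E'
from h import *
f=lambda u,v:[u/2.6-.5+.2+180,v/2.6-.5+.2+100]
P=camera_params('wrist')
im=cv2.imread('pics/w1c.png').astype(int)
for v in (230,260,350,410): print(v,im[v,318:424:2].mean(axis=1).round().astype(int).tolist())
for nm,pts,z in (('outer/gap/gap/outer @v300',[(231,300),(332,300),(408,300),(509,300)],56),('@v410',[(233,410),(331,410),(408,410),(506,410)],56),('plate top edge',[(224,128),(518,130)],6),('housing front',[(217,447),(520,447)],67),('floor?',[(336,300),(400,300)],21),
 ('jaw front/back', [(280,172),(280,428),(460,176),(460,430)],56)):
    w=cast('wrist',[f(*p) for p in pts],z,P)[:,:2];print(nm,w.round(1).tolist(),np.linalg.norm(np.diff(w,axis=0),axis=1).round(1),np.degrees(np.arctan2(*(np.diff(w,axis=0)[0]))).round(1))
E
```

```text
230 [171, 171, 171, 168, 161, 152, 142, 138, 146, 159, 170, 176, 176, 176, 175, 175, 175, 175, 177, 177, 175, 174, 174, 175, 176, 176, 176, 176, 177, 179, 179, 177, 177, 179, 191, 215, 234, 243, 239, 226, 202, 181, 165, 152, 139, 134, 139, 149, 159, 166, 169, 169, 170]
260 [173, 172, 172, 169, 163, 154, 143, 140, 148, 161, 172, 176, 176, 176, 175, 175, 175, 176, 177, 177, 175, 174, 174, 174, 175, 176, 176, 177, 178, 179, 179, 178, 179, 192, 214, 233, 241, 237, 221, 199, 184, 173, 162, 149, 140, 141, 158, 181, 196, 192, 180, 171, 171]
350 [175, 175, 174, 173, 169, 163, 152, 165, 201, 232, 243, 245, 244, 244, 244, 244, 244, 244, 245, 244, 244, 244, 244, 244, 245, 245, 245, 245, 246, 246, 245, 245, 245, 245, 245, 244, 243, 234, 214, 192, 179, 168, 156, 146, 142, 146, 155, 165, 171, 173, 173, 173, 173]
410 [243, 243, 243, 242, 237, 228, 200, 166, 139, 122, 111, 106, 105, 105, 105, 105, 105, 105, 105, 105, 105, 105, 106, 107, 106, 106, 105, 105, 105, 106, 106, 106, 105, 105, 105, 106, 105, 105, 105, 106, 106, 111, 121, 138, 164, 203, 233, 242, 243, 243, 243, 243, 243]
outer/gap/gap/outer @v300 [[518.4, 96.2], [528.4, 129.6], [535.8, 154.5], [545.6, 188.1]] [34.8 26.  34.9] 16.8
@v410 [[556.5, 84.1], [566.3, 117.6], [574.1, 143.7], [584.1, 177.2]] [34.9 27.2 35. ] 16.4
plate top edge [[461.3, 104.8], [494.2, 213.2]] [113.3] 16.9
housing front [[564.7, 76.8], [594.7, 178.2]] [105.7] 16.5
floor? [[535.9, 127.8], [542.8, 151.0]] [24.3] 16.5
jaw front/back [[481.4, 125.7], [567.7, 98.2], [499.8, 183.0], [586.7, 159.5]] [ 90.6 108.7  90.1] 107.7
```

```bash
python3 - <<'E'
import cv2
im=cv2.imread('pics/w1.png');cv2.imwrite('pics/w1d.png',cv2.resize(im[155:275,290:350],None,fx=5,fy=5,interpolation=cv2.INTER_CUBIC))
E
```

```text
(no output)
```

View pics/w1d.png

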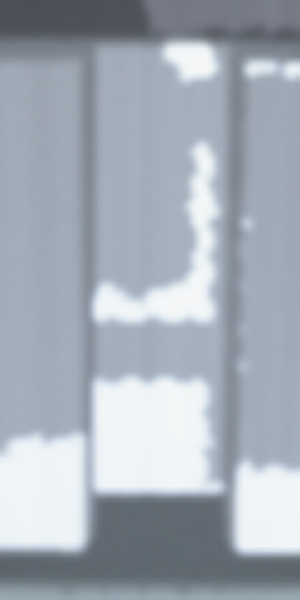

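```bash
cat >> h.py <<'E'
from scipy.spatial.transform import Rotation as Ro
def need(x,y,z,yawdeg):
    o=bot.get_obs()
    d=(np.array([x,y,z])-o['tool_pos'])/20
    R=Ro.from_euler('xyz',o['tcp_rot']);T=Ro.from_euler('xyz',[np.pi,0,np.radians(yawdeg)])
    print('t',round(o['time'],2),'shift units',d.round(2),'turn units',(np.degrees((T*R.inv()).as_rotvec())/6).round(3))
E
python3 -m jog '{"xyz":[[-0.2,-1,-0.3],[-0.2,-1,-0.3],[-0.2,-1,-0.3],[-0.25,-1,-0.3],[-0.25,-1,-0.3],[-0.25,-1,-0.3],[-0.25,-1,-0.3],[-0.25,-1,-0.3],[-0.25,-1,-0.3],[-0.25,-1,-0.3]],"angular":[[0,0,0.28],[0,0,0.28],[0,0,0.28],[0,0,0.28],[0,0,0.28],[0,0,0.28],[0,0,0.28],[0,0,0.28],[0,0,0.28],[0,0,0.28]]}' && python3 -c "
from h import *
need(480.6,-73.6,160,90)"
```

```text
time: 3.2
tool_pos: [486.7, -67.8, 156.3]
tcp_rot: [-3.133, 0.007, 1.587]
contact_force: [-0.1, -0.3, -0.1]
grip_width: 91.7
t 3.2 shift units [-0.31 -0.29  0.19] turn units [ 0.069 -0.085 -0.159]
```

```bash
python3 -m jog '{"xyz":[[-0.3,-0.3,0],[0,0,0]],"angular":[[0.07,-0.085,-0.16],[0,0,0]]}' && python3 - <<'E'
from h import *
need(480.6,-73.6,160,90)
P=camera_params('wrist')
im=capture('wrist')[:,:,::-1]
cv2.imwrite('pics/w2.png',im)
S=4;big=cv2.resize(im,None,fx=S,fy=S,interpolation=cv2.INTER_CUBIC);
E
```

```text
time: 3.4
tool_pos: [479.1, -75.1, 155.3]
tcp_rot: [-3.14, -0.001, 1.566]
contact_force: [-0.3, -0.2, -0.4]
grip_width: 92.0
t 3.4 shift units [0.07 0.08 0.23] turn units [-0.013 -0.018  0.047]
```

View pics/w2.png

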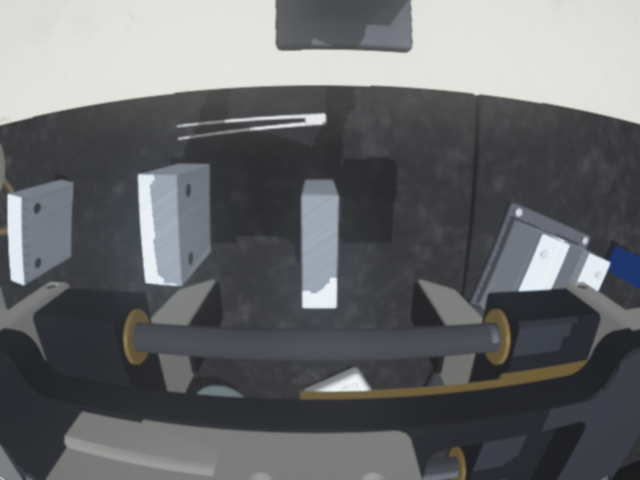

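```bash
python3 - <<'E'
from h import *
im=cv2.imread('pics/w2.png')
cv2.imwrite('pics/w2c.png',cv2.resize(im[165:325,270:370],None,fx=3.7,fy=3.7,interpolation=cv2.INTER_CUBIC))
g=im.mean(axis=2).astype(int)
for v in (200,230,265,295): print(v,g[v,294:346].tolist())
P=camera_params('wrist')
w=cast('wrist',[(302,193),(338.5,193),(302,307),(337.5,307)],80,P)[:,:2];print(w.round(1).tolist(),w.mean(0))
w=cast('wrist',[(302,230),(339,230),(302,295),(337.5,295)],80,P)[:,:2];print(w.round(1).tolist())
E
```

```text
200 [51, 51, 51, 53, 54, 59, 84, 122, 151, 164, 167, 168, 168, 169, 169, 170, 169, 169, 167, 167, 167, 167, 168, 168, 168, 169, 168, 169, 169, 167, 166, 164, 164, 163, 164, 165, 167, 168, 168, 169, 169, 168, 166, 157, 132, 93, 68, 62, 57, 53, 52, 52]
230 [54, 54, 54, 54, 54, 56, 74, 108, 140, 159, 166, 166, 167, 166, 166, 166, 167, 167, 167, 166, 166, 166, 168, 168, 169, 169, 170, 170, 170, 169, 168, 167, 167, 167, 168, 169, 169, 170, 171, 170, 170, 168, 159, 136, 100, 69, 57, 56, 55, 55, 55, 56]
265 [70, 70, 70, 69, 68, 70, 77, 101, 132, 155, 164, 166, 166, 166, 166, 166, 166, 166, 166, 166, 166, 166, 166, 166, 166, 167, 167, 167, 167, 166, 167, 165, 164, 164, 164, 164, 165, 164, 166, 165, 165, 160, 145, 118, 91, 76, 73, 72, 72, 71, 71, 70]
295 [68, 69, 70, 71, 72, 75, 85, 124, 186, 226, 237, 239, 240, 239, 239, 239, 238, 238, 239, 239, 239, 240, 240, 240, 241, 241, 241, 240, 240, 240, 240, 240, 240, 241, 241, 241, 241, 240, 240, 240, 238, 228, 191, 126, 82, 72, 71, 72, 71, 71, 71, 70]
[[440.4, -84.2], [440.5, -61.1], [520.4, -85.5], [520.5, -60.7]] [480.45149427 -72.87611825]
[[464.7, -84.6], [464.8, -60.5], [511.0, -85.3], [511.2, -60.8]]
```

View pics/w2c.png

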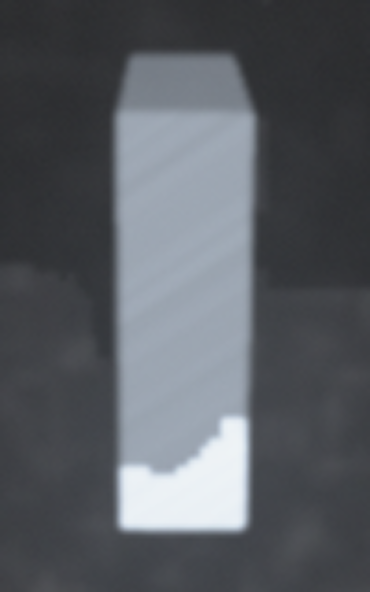

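```bash
python3 -m jog '{"xyz":[[0.07,0.1,-0.9],[0,0,-0.9],[0,0,-0.9],[0,0,-0.9],[0,0,-0.9],[0,0,-0.7]],"angular":[[-0.013,-0.018,0.047],[0,0,0],[0,0,0],[0,0,0],[0,0,0],[0,0,0]]}' && python3 -c "
from h import *
need(480.5,-73,47,90)"
```

```text
time: 4.05
tool_pos: [485.7, -67.8, 52.7]
tcp_rot: [3.129, 0.002, 1.572]
contact_force: [0.3, 0.5, 0.5]
grip_width: 91.7
t 4.05 shift units [-0.26 -0.26 -0.29] turn units [ 0.017  0.116 -0.016]
```

```bash
python3 -m jog '{"xyz":[[-0.26,-0.26,-0.2],[0,0,0]],"angular":[[0.017,0.116,-0.016],[0,0,0]]}' && python3 -c "
from h import *
need(480.5,-73,47,90)"
```

```text
time: 4.25
tool_pos: [479.9, -71.3, 47.7]
tcp_rot: [-3.138, -0.001, 1.572]
contact_force: [-0.3, 0.2, 0.2]
grip_width: 91.8
t 4.25 shift units [ 0.03 -0.08 -0.03] turn units [-0.012 -0.031 -0.012]
```

```bash
python3 -m jog '{"xyz":[[0,-0.08,0],[0,0,0],[0,0,0],[0,0,0],[0,0,0],[0,0,0],[0,0,0],[0,0,0]],"angular":[[-0.012,-0.03,-0.012],[0,0,0],[0,0,0],[0,0,0],[0,0,0],[0,0,0],[0,0,0],[0,0,0]]}' 1 && python3 -c "
from h import *
need(480.5,-73,47,90)"
```

```text
time: 5.05
tool_pos: [481.9, -73.2, 50.8]
tcp_rot: [3.136, 0.002, 1.57]
contact_force: [0.3, 0.3, -0.4]
grip_width: 32.3
t 5.05 shift units [-0.07  0.01 -0.19] turn units [0.015 0.055 0.006]
```

```bash
python3 -m jog '{"xyz":[[0,0,-0.1],[0,0,0],[0,0,0],[0,0,0]],"angular":[[0,0.05,0],[0,0,0],[0,0,0],[0,0,0]]}' 1 && python3 -c "
from h import *
need(480.5,-73,47,90)"
```

```text
time: 5.45
tool_pos: [482.0, -73.2, 48.8]
tcp_rot: [3.141, 0.002, 1.57]
contact_force: [0.1, -0.2, 2.0]
grip_width: 23.5
t 5.45 shift units [-0.08  0.01 -0.09] turn units [0.016 0.002 0.006]
```

```bash
python3 -m jog '{"xyz":[[0,0,0.5],[0,0,1],[0,0,1],[0,0.5,0.6],[0.25,1,0.3],[0.25,1,0.3],[0.25,1,0.3],[0.25,1,0.2],[0.25,1,0.2],[0.25,1,0]],"angular":[[0,0,0],[0,0,0],[0,0,0],[0,0,0],[0,0,-0.25],[0,0,-0.25],[0,0,-0.25],[0,0,-0.25],[0,0,-0.25],[0,0,-0.25]]}' 1 && python3 -c "
from h import *
need(533.2,141.7,140,73.4)"
```

```text
time: 6.45
tool_pos: [508.3, 59.8, 141.6]
tcp_rot: [-3.133, 0.0, 1.403]
contact_force: [0.1, 0.3, -3.9]
grip_width: 24.0
t 6.45 shift units [ 1.24  4.09 -0.08] turn units [-0.015 -0.078 -1.161]
```

```bash
python3 -m jog '{"xyz":[[0.3,0.9,0],[0.3,0.9,0],[0.3,0.9,0],[0.3,0.9,0],[0,0.3,0],[0,0,0]],"angular":[[0,-0.03,-0.28],[0,-0.03,-0.28],[0,0,-0.28],[0,0,-0.28],[0,0,0],[0,0,0]]}' 1 && python3 -c "
from h import *
need(533.2,141.7,140,73.4)"
```

```text
time: 7.05
tool_pos: [530.6, 143.1, 142.1]
tcp_rot: [-3.135, 0.001, 1.284]
contact_force: [-0.0, -0.9, -2.7]
grip_width: 23.9
t 7.05 shift units [ 0.13 -0.07 -0.11] turn units [-0.012 -0.061 -0.03 ]
```

```bash
python3 -m jog '{"xyz":[[0.13,-0.07,-0.7],[0,0,-0.6],[0,0,0]],"angular":[[-0.012,-0.06,-0.03],[0,0,0],[0,0,0]]}' 1 && python3 - <<'E'
from h import *
need(533.2,141.7,112,73.4)
im=capture('wrist')[:,:,::-1]
cv2.imwrite('pics/w3.png',im)
cv2.imwrite('pics/w3c.png',cv2.resize(im[120:340,200:440],None,fx=3.2,fy=2.7,interpolation=cv2.INTER_CUBIC))
E
```

```text
time: 7.35
tool_pos: [532.1, 139.9, 115.4]
tcp_rot: [-3.141, 0.001, 1.282]
contact_force: [-0.6, -0.2, -3.0]
grip_width: 24.0
t 7.35 shift units [ 0.06  0.09 -0.17] turn units [ 0.01  -0.013 -0.012]
```

View pics/w3c.png

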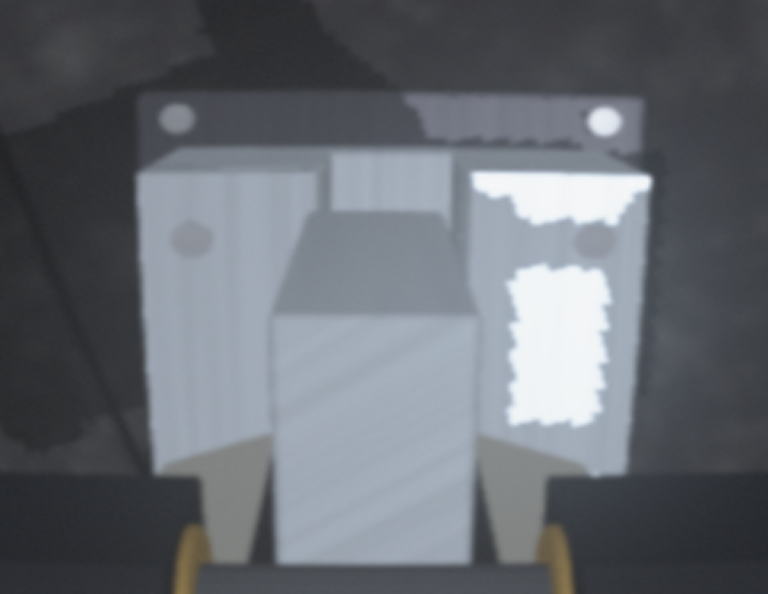

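```bash
python3 - <<'E'
from h import *
P=camera_params('wrist')
f=lambda u,v:[(u+.5)/3.2-.5+200,(v+.5)/2.7-.5+120]
n=np.array([.286,.958]);a=np.array([.958,-.286])
for nm,pts,z in (('jaw front',[(137,173),(652,177)],56),('gap front',[(320,173),(470,177)],56),('jaw side mid',[(147,330),(640,330)],56),('jaw side far',[(153,460),(629,460)],56),('block bottom',[(308,211),(441,211)],66),('block top front',[(273,315),(478,315)],146),('block topfar',[(275,500),(473,500)],146)):
    w=cast('wrist',[f(*p) for p in pts],z,P)[:,:2];print(nm,(w@n).round(1),(w@n).mean().round(2),'along',(w@a).round(1))
E
```

```text
jaw front [241.6 338. ] 289.8 along [422.8 423.5]
gap front [275.9 303.6] 289.72 along [423.2 424. ]
jaw side mid [241.9 337.6] 289.77 along [459.1 459. ]
jaw side far [241.1 337.8] 289.46 along [491.7 491.8]
block bottom [274.1 297.7] 285.93 along [429.9 429.9]
block top front [274.5 297.5] 285.99 along [429.7 429.7]
block topfar [274.  297.7] 285.85 along [457. 457.]
```

```bash
python3 -m jog '{"xyz":[[0,0.2,-0.1],[0,0,0]],"angular":[[0.01,-0.013,-0.012],[0,0,0]]}' 1 && python3 - <<'E'
from h import *
need(532.2,143.8,112,73.4)
im=capture('wrist')[:,:,::-1]
cv2.imwrite('pics/w4.png',im)
cv2.imwrite('pics/w4c.png',cv2.resize(im[120:340,200:440],None,fx=3.2,fy=2.7,interpolation=cv2.INTER_CUBIC))
E
```

```text
time: 7.6
tool_pos: [532.8, 143.5, 114.8]
tcp_rot: [3.14, -0.001, 1.28]
contact_force: [0.8, -0.2, -3.1]
grip_width: 24.1
t 7.6 shift units [-0.03  0.01 -0.14] turn units [-0.002  0.017  0.01 ]
```

View pics/w4c.png

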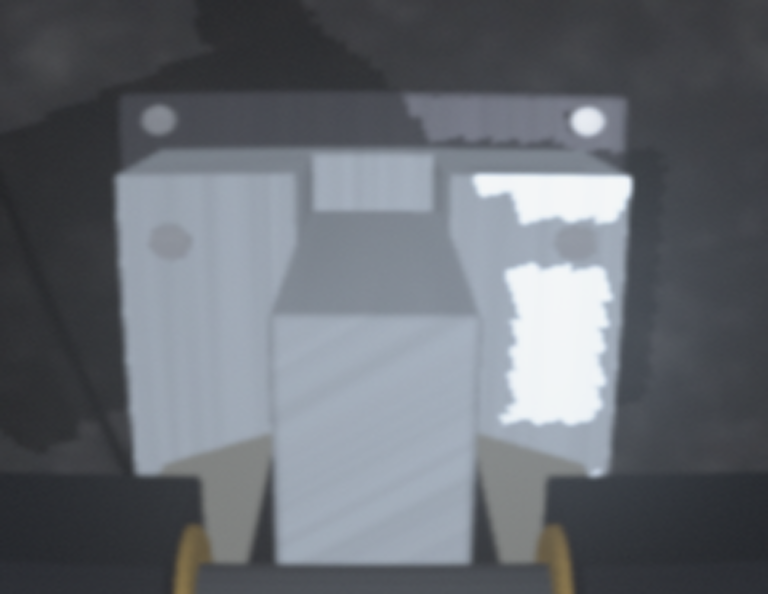

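```bash
python3 -m jog '{"xyz":[[0,0,-0.3],[0,0,-0.3],[0,0,0]],"angular":[[0,0.01,0.01],[0,0,0],[0,0,0]]}' 1 && python3 -c "
from h import *
need(532.2,143.8,104,73.4)"
```

```text
time: 7.95
tool_pos: [533.4, 143.4, 102.8]
tcp_rot: [3.139, -0.001, 1.282]
contact_force: [0.5, 0.2, -3.3]
grip_width: 23.9
t 7.95 shift units [-0.06  0.02  0.06] turn units [-0.002  0.026 -0.005]
```

Bottom is about 54 mm, just entering the lead-in, with no contact force. I'll continue in small steps.

```bash
python3 -m jog '{"xyz":[[-0.05,0.02,-0.25],[0,0,-0.25],[0,0,-0.1]],"angular":[[0,0.026,0],[0,0,0],[0,0,0]]}' 1 && python3 -c "
from h import *
need(532.2,143.8,93,73.4)"
```

```text
time: 8.25
tool_pos: [532.4, 143.9, 89.8]
tcp_rot: [-3.141, -0.0, 1.282]
contact_force: [0.3, -0.6, -3.2]
grip_width: 23.7
t 8.25 shift units [-0.01 -0.    0.16] turn units [-0.002 -0.002 -0.006]
```

```bash
python3 -m jog '{"xyz":[[0,0,-0.25],[0,0,-0.25],[0,0,-0.2],[0,0,0]],"angular":[[0,0,0],[0,0,0],[0,0,0],[0,0,0]]}' 1 && python3 -c "
from h import *
need(532.2,143.8,70,73.4)"
```

```text
time: 8.65
tool_pos: [532.1, 143.8, 74.0]
tcp_rot: [-3.14, 0.0, 1.282]
contact_force: [-0.5, 0.2, -3.4]
grip_width: 23.7
t 8.65 shift units [ 0.  -0.  -0.2] turn units [-0.001 -0.011 -0.005]
```

```bash
python3 -m jog '{"xyz":[[0,0,-0.12],[0,0,-0.1],[0,0,-0.1]],"angular":[[0,0,0],[0,0,0],[0,0,0]]}' 1; python3 -m jog '{"xyz":[[0,0,-0.1],[0,0,0]],"angular":[[0,0,0],[0,0,0]]}' 1
```

```text
time: 8.95
tool_pos: [532.4, 144.0, 69.8]
tcp_rot: [3.142, -0.0, 1.282]
contact_force: [-10.5, -1.5, 27.7]
grip_width: 23.7
time: 9.15
tool_pos: [532.5, 144.0, 70.6]
tcp_rot: [3.14, -0.001, 1.282]
contact_force: [0.8, 0.3, -2.9]
grip_width: 24.0
```

```bash
python3 -m jog '{"xyz":[[0,0,-0.06],[0,0,0]],"angular":[[0,0.01,0],[0,0,0]]}' 1;  python3 -m jog '{"xyz":[[0,0,0],[0,0,0],[0,0,0],[0,0,0],[0,0,0],[0,0,0]],"angular":[[0,0,0],[0,0,0],[0,0,0],[0,0,0],[0,0,0],[0,0,0]]}' -1
```

```text
time: 9.35
tool_pos: [532.8, 144.0, 69.9]
tcp_rot: [3.14, -0.001, 1.282]
contact_force: [-0.9, 0.1, -1.3]
grip_width: 24.1
time: 9.95
tool_pos: [534.0, 144.2, 69.9]
tcp_rot: [3.138, -0.002, 1.282]
contact_force: [-0.9, 0.9, 0.1]
grip_width: 67.3
```

Open; now retreat straight up and look.

```bash
python3 -m jog '{"xyz":[[0,0,0.3],[0,0,0.8],[0,0,1],[0,0,1],[0,0,1],[0,0,1],[0,0,1],[0,0,1],[0,0,0.5],[0,0,0]],"angular":[[0,0,0],[0,0,0],[0,0,0],[0,0,0],[0,0,0],[0,0,0],[0,0,0],[0,0,0],[0,0,0],[0,0,0]]}' -1; python3 - <<'E'
from h import *
im=capture('wrist')[:,:,::-1]
cv2.imwrite('pics/w5.png',im)
import pickle;pickle.dump(camera_params('wrist'),open('P5','wb'))
cv2.imwrite('pics/w5c.png',cv2.resize(im[100:330,180:460],None,fx=2.6,fy=2.6,interpolation=cv2.INTER_CUBIC))
im=capture('scene')[:,:,::-1];cv2.imwrite('pics/s5.png',cv2.resize(im[170:330,230:430],None,fx=3.7,fy=3.7,interpolation=cv2.INTER_CUBIC))
E
```

```text
time: 10.95
tool_pos: [532.7, 144.0, 231.1]
tcp_rot: [3.137, -0.002, 1.282]
contact_force: [0.8, 0.6, 0.1]
grip_width: 91.6
```

View pics/w5c.png

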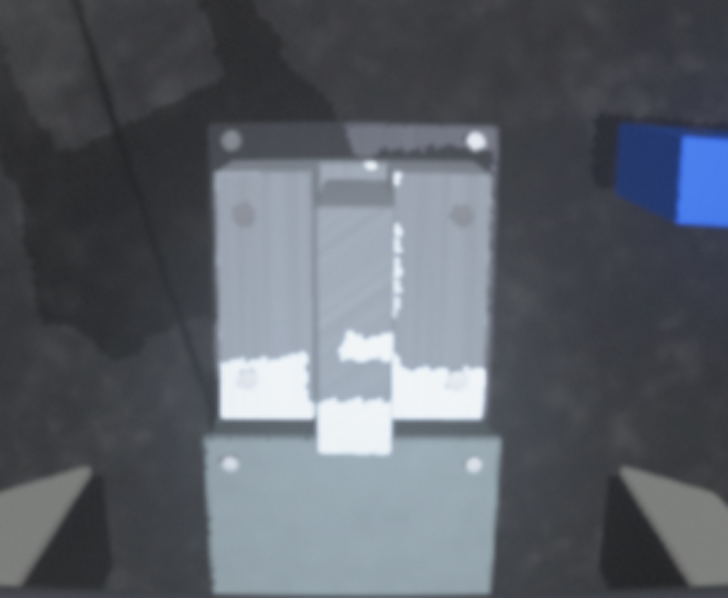

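View pics/s5.png

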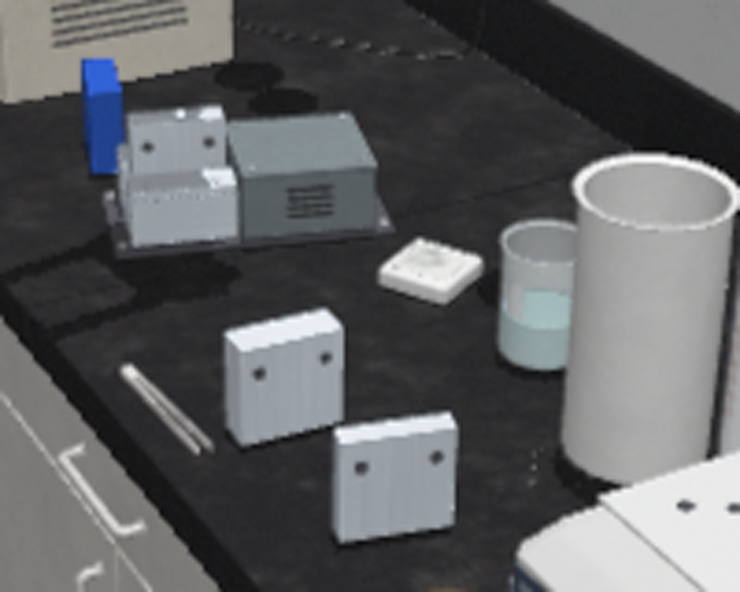

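```bash
python3 - <<'E'
from h import *
import pickle;P=pickle.load(open('P5','rb'))
f=lambda u,v:[(u+.5)/2.6-.5+180,(v+.5)/2.6-.5+100]
n=np.array([.286,.958]);a=np.array([.958,-.286])
for nm,pts,z in (('block front/back',[(355,206),(355,453)],101),('if z106',[(355,206),(355,453)],106),('block L/R',[(317,300),(393,300)],101),('jaws f/b',[(265,171),(265,418),(440,174),(440,418)],56)):
    w=cast('wrist',[f(*p) for p in pts],z,P)[:,:2];print(nm,(w@a).round(1),(w@a).mean().round(1),'lat',(w@n).round(1))
E
tail -c 0 P5; python3 -c "
from h import *
im=cv2.imread('pics/s5.png');print('scene top z check')
P=camera_params('scene');R=cv2.Rodrigues(P['rvec'])[0]
a=np.array([.958,-.286,0]);n=np.array([.286,.958,0])
for z in (0,21,101):
  for s in (-40,40):
    for t in (-12,12):
      q=cv2.projectPoints((a*(469+s)+n*(289+t)+[0,0,z])[None],P['rvec'],P['tvec'],np.array([[P['fx'],0,P['cx']],[0,P['fy'],P['cy']],[0,0,1]]),None)[0].ravel()
      print(z,s,t,((q-[230,170])*3.7).round())"
```

```text
block front/back [428.1 506.9] 467.5 lat [289.8 289.9]
if z106 [427.5 504.9] 466.2 lat [289.8 289.9]
block L/R [456.9 456.9] 456.9 lat [278.3 301.4]
jaws f/b [421.6 511.4 422.6 511.4] 466.7 lat [259.  257.  319.1 321. ]
scene top z check
0 -40 -12 [134. 233.]
0 -40 12 [131. 220.]
0 40 -12 [227. 225.]
0 40 12 [222. 212.]
21 -40 -12 [133. 211.]
21 -40 12 [130. 199.]
21 40 -12 [226. 203.]
21 40 12 [222. 191.]
101 -40 -12 [130. 125.]
101 -40 12 [126. 114.]
101 40 -12 [225. 118.]
101 40 12 [220. 106.]
```

```bash
python3 -c "
from plant import bot
print(bot.get_obs()['time'],bot.close_job())"
```

```text
the job is handed in; nothing more can be done
11.05 None
```

The middle (24 mm) spacer is the one that fits, and it now stands upright in the mount's gap. I handed the job in at 11 s.

- **Choosing the spacer:** I measured the mouth at about 27–28 mm in a wrist view, which matches only the 25.5 mm gap. I therefore tried only the middle spacer, not the other two. It slid in without resistance.
- **Fully down:** it stopped with a brief push of about 28 N, with its underside near 21 mm, which is that gap's floor height. Since the gap is one of three, this rules out the thick spacer fitting.
- **Last checks:** the lengthwise centre is within about 1 mm of the jaws' centre. Sideways it is within about 1 mm of the middle of the jaws. In the scene view its top edges are where a top at 101 mm (floor plus 80 mm) should be. The gripper is open and well clear above.
- **Other objects:** the thin and thick spacers still stand upright where they were. The beaker, jug and timer look unmoved in the last scene view. The tape roll lay outside that crop, but the arm never went near it.
- **Disagreement:** an early estimate of the gap's centre was about 1.5 mm off sideways from a closer view. With the block also held slightly off, I shifted it about 4 mm sideways before lowering.

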